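# Pantry jars in order of height

### The arm

A 6-joint arm with a two-finger parallel gripper is mounted at the origin on the work surface. World frame = base frame: x ahead of the robot, y to its left, z up, the work surface at z = 0. Lengths are in m, angles in rad, forces in N, time in s.
With the tool pointing down it reaches from about 0.275 to 0.85 m from the base axis. Payload 5.2 kg.
Tool frame: the origin (TCP) lies midway between the tips of the shut fingers; the grasp point (between the pads) lies 19 mm behind it (robot.grip_depth is the distance from the TCP to the grasp point, in m); z points along the fingers, y is the line along which they close (so a half turn about z gives the same grasp; the last joint's range is limited). The gripper opens to 85 mm and grips with 20 to 120 N. Pads are 22 mm wide; open, the fingers measure 114 mm over their backs; the gripper's body (76 mm by 85 mm) begins 54 mm behind the grasp point. The pads swing forward as they close: fully open they stand 13 mm farther back than shut.
Start: joints at [0.918, 0.259, 1.535, -0, 1.348, -0.203], TCP at [0.239, 0.495, 0.231] pointing down, gripper open.
Joint ranges: [-3.14, 3.14], [-0.91, 2.08], [0.19, 2.58], [-1.22, 4.36], [0.22, 2.71], [-3.12, 3.12]. Speed limits (rad/s): [2.57, 2.57, 3.14, 3.14, 3.14, 3.14].

### API

Orientations are given as a unit quaternion [x, y, z, w].
In Python, from workcell import robot gives the robot as it stands.
- The arm moves only by the shell command python3 -m jog 'ROWS' [FORCE]. ROWS is a JSON object whose one key "steps" holds a list that holds one entry, the list of rows, each a list of 7 numbers: the shift along the tool's x, y, z in units of 25 mm (1.0 is 25 mm), then the turn, a rotation vector about the tool's x, y, z in units of 8 degrees (1.0 is 8 degrees), then the opening, from -1 (shut) to 1 (fully open). A call has 1 to 5 rows; each row is the pose to reach, as a shift and turn from the pose commanded when the call began, along the tool's axes at that moment; what a row does not reach only later rows make up. A row lasts 1/8 s, in which the tool goes at most 62.5 mm and 10.7 degrees, less where a joint would pass 70% of its speed; a pose out of reach is approached as far as the arm can. A call with a gripper value outside its range is refused whole. The fingers move at their own pace and stop on an object; FORCE is the grip in N (left out, the last holds). Time passes only in rows, so rows that repeat a pose let the fingers close. It gives the time, the measured TCP pose, the force, the opening and the grip force at its end, in the units of the state.
- robot.state(): the state, without advancing time (a new reading comes with each control period).
- robot.grab_frame(name): name is "scene" or "top" or "wrist"; returns a dict with "img" (400x640x3 uint8, red, green, blue), "mtx" (3x3 intrinsics, pixels), "D" ([k1, k2, p1, p2, k3] as OpenCV has them; the pictures are not rectified), "R" (3x3) and "t" (3): a world point X has camera coordinates R X + t. Camera axes: x right, y down, z forward; pixel columns grow to the right and rows downward; lengths in m; the calibration is good to about 2 mm. A picture is of the moment at which its call begins. There is no depth.
- robot.finish_job(): hands the job in; it is judged then, once.
The state is a dict: "time_s": time; "qpos": joint angles; "joint_vel": joint speeds; "joint_torque": joint torques, N m; "eef_pos": TCP position; "eef_rot": TCP orientation; "wrist_force": force on the tool from outside, world axes, zero at the start; "moment": the same for the moment, N m; "width": finger opening in m; "grip_force": force on a finger pad.
Only numpy, scipy, OpenCV 4.12 (cv2) and the standard library are available. Lean on these libraries where they do the work, as an engineer would, in place of code of your own. Each camera call takes 0.05 s, during which the arm holds its last target. There are 200 camera calls.

### The job

Line up the four glass storage jars on the row of coasters in order of height, the tallest on the coaster next to the black bookend and so on down to the shortest next to the potted plant: one jar upright in the middle of each coaster, whatever the coaster's colour. Keep the jars upright and set them down gently, without dropping them, and do not shift or tip the plant.

Things in the scene. Friction and masses are not known exactly. Their poses are not given: they have to be found in the camera images.
- jar_green: Closed upright round glass storage jar, green lid, pale tan contents; 120 mm tall with its lid, 48 mm in diameter over its whole height (lid the same width), about 268 g (varies by a third). Stands on the table. Origin: centre of its underside; z up along its axis.
- jar_yellow: Closed upright round glass storage jar, yellow lid, dark brown contents; 100 mm tall with its lid, 48 mm in diameter over its whole height (lid the same width), about 240 g (varies by a third). Stands on the table. Origin: centre of its underside; z up along its axis.
- jar_blue: Closed upright round glass storage jar, blue lid, golden-yellow contents; 80 mm tall with its lid, 48 mm in diameter over its whole height (lid the same width), about 212 g (varies by a third). Stands on the table. Origin: centre of its underside; z up along its axis.
- jar_red: Closed upright round glass storage jar, red lid, cream contents; 60 mm tall with its lid, 48 mm in diameter over its whole height (lid the same width), about 184 g (varies by a third). Stands on the table. Origin: centre of its underside; z up along its axis.
- coaster_cork: Round flat coaster, speckled brown cork, 72 mm in diameter, 5 mm thick, fixed on a pale wooden board (16 mm thick, 100 by 500 mm, fixed to the table). The four coasters form one straight row along the board, centres 85 mm apart; which colour is where in the row changes and has no meaning. Origin: centre of its underside, 16 mm above the table; its top is 5 mm above the origin.
- coaster_slate: Round flat coaster, very dark slate grey, 72 mm in diameter, 5 mm thick, fixed on a pale wooden board (16 mm thick, 100 by 500 mm, fixed to the table). The four coasters form one straight row along the board, centres 85 mm apart; which colour is where in the row changes and has no meaning. Origin: centre of its underside, 16 mm above the table; its top is 5 mm above the origin.
- coaster_white: Round flat coaster, white ceramic, 72 mm in diameter, 5 mm thick, fixed on a pale wooden board (16 mm thick, 100 by 500 mm, fixed to the table). The four coasters form one straight row along the board, centres 85 mm apart; which colour is where in the row changes and has no meaning. Origin: centre of its underside, 16 mm above the table; its top is 5 mm above the origin.
- coaster_terracotta: Round flat coaster, orange-red terracotta, 72 mm in diameter, 5 mm thick, fixed on a pale wooden board (16 mm thick, 100 by 500 mm, fixed to the table). The four coasters form one straight row along the board, centres 85 mm apart; which colour is where in the row changes and has no meaning. Origin: centre of its underside, 16 mm above the table; its top is 5 mm above the origin.
- bookend: Black steel bookend fixed on the board at one end of the row of coasters (which end changes): an upright plate across the row, 70 mm wide, 76 mm high in all, 4 mm thick, on a 30 mm foot. Origin: centre of its underside, in line with the coasters, 92.5 mm from the centre of the nearest one.
- plant: Small potted plant in a white ceramic pot, loose (350 g), standing on the board at the other end of the row: pot 60 mm across and 52 mm high, leaves up to 90 mm high and within the pot's width. Origin: centre of its underside, in line with the coasters, 92.5 mm from the nearest one. A bystander: stays where it is.

How it is judged:
By the outcome, as a careful person would: the job done as asked, in the order asked, and still so for the second after the job is handed in, with the robot touching nothing.
It also fails if it takes over 96 s, if anything falls off the work surface, if the arm or the gripper's body presses on something with over 40 N, if the wrist force passes 120 N, or if a joint passes its speed limit or range.

## Working session

There is one attempt and no reset: what is moved stays moved. The work goes in short steps, Python scripts to look and compute and a shell command to move; the robot and the scene stay as the last step left them, time stands still between calls to the robot, and variables do not carry over. Pictures are saved under pics/ and viewed, at most 14 in all, crops included, and the job is handed in when it is done.

```bash
mkdir -p pics; python3 - <<'E'
from workcell import robot
import cv2
for n in ("scene","top"):
    f=robot.grab_frame(n); cv2.imwrite(f"pics/{n}0.png",f["img"][:,:,::-1])
s=robot.state(); print(s)
E
```

```text
{'time_s': 0.1, 'qpos': array([ 9.18184170e-01,  2.59238805e-01,  1.53597455e+00,  1.89317936e-05,
        1.34799842e+00, -2.02775816e-01]), 'joint_vel': array([-0.00071012, -0.00184304, -0.00173702, -0.00080117,  0.00228181,
       -0.00015828]), 'joint_torque': array([ 7.81322160e-04, -4.46971858e+01, -2.91250187e+01, -3.94904910e-04,
        6.38498372e-03,  4.05000321e-05]), 'eef_pos': array([0.2388182 , 0.49492105, 0.23057432]), 'eef_rot': array([ 2.23028568e-01,  9.74811573e-01, -7.32808134e-04, -3.44182026e-04]), 'wrist_force': array([-0.07849232,  0.31563833, -0.84782902]), 'moment': array([-0.01339863, -0.06492664,  0.03602934]), 'grip_force': 0.0, 'width': 0.08541439367779205}
```

View pics/top0.png

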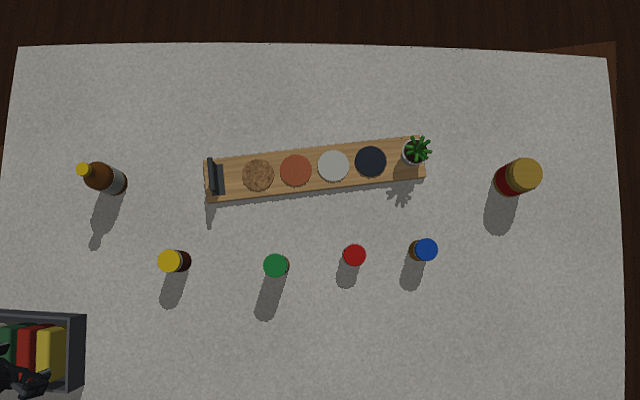

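View pics/scene0.png

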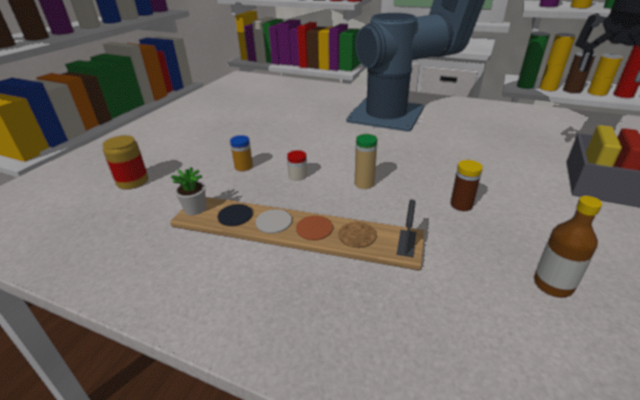

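The top view shows the coasters, left to right, as cork (258,175), terracotta (296,170), white (333,165) and slate (370,161). The bookend is on the left and the plant on the right. The jars are yellow (170,261), green (276,265), red (354,255) and blue (426,250). I'll enlarge both areas for exact reading.

```bash
python3 - <<'E'
import cv2,numpy as np
i=cv2.imread("pics/top0.png")
a=cv2.resize(i[130:210,200:440],None,fx=3.3333,fy=3.3333,interpolation=cv2.INTER_CUBIC)
row=np.hstack([cv2.resize(i[y-20:y+20,x-20:x+20],(200,200),interpolation=cv2.INTER_CUBIC) for x,y in [(175,261),(276,265),(354,255),(424,250)]])
cv2.imwrite("pics/crop.png",np.vstack([a[:266],row]))
E
```

```text
(no output)
```

View pics/crop.png

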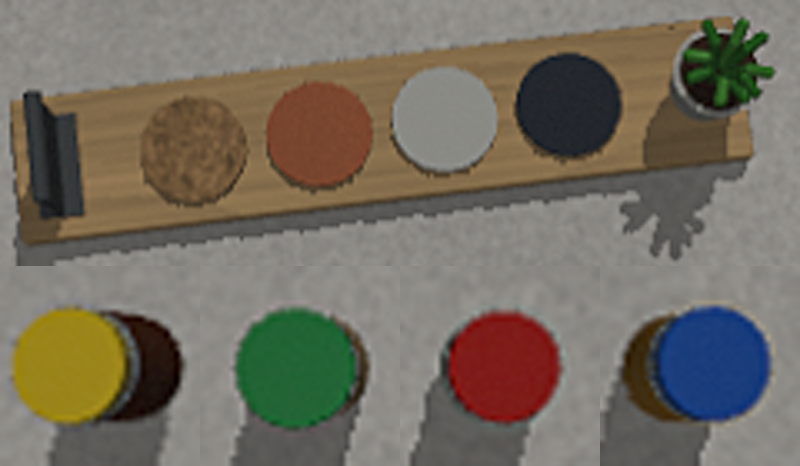

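The enlarged crops give these centres in full-picture pixels:
- **Lids:** yellow (168.5,260.3), green (274.9,264.9), red (354.3,254.5), blue (426.1,248.9).
- **Coasters:** cork (257.7,174.8), terracotta (295.5,170), white (332.7,165.5), slate (369.9,161.3).

```bash
cat > h.py <<'E'
from workcell import robot
import cv2,numpy as np
from scipy.spatial.transform import Rotation as Ro
def world(f,px,z):
    u=cv2.undistortPoints(np.array([[px]],float),f["mtx"],f["D"]).ravel()
    d=f["R"].T@np.array([*u,1]); c=-f["R"].T@f["t"]
    return c+d*(z-c[2])/d[2]
def proj(f,X):
    return cv2.projectPoints(np.array([X],float),cv2.Rodrigues(f["R"])[0],np.array(f["t"],float),f["mtx"],f["D"])[0].ravel()
def go(x,y,z,s=None):
    "shift in row units from measured pose"
    s=s or robot.state(); return Ro.from_quat(s["eef_rot"]).inv().apply(np.array([x,y,z])-s["eef_pos"])/.025
E
python3 - <<'E'
from h import *
f=robot.grab_frame("top"); g=robot.grab_frame("scene")
J=dict(yellow=((168.5,260.3),.1),green=((274.9,264.9),.12),red=((354.3,254.5),.06),blue=((426.1,248.9),.08))
for n,(p,z) in J.items():
    X=world(f,p,z); print(n,X.round(4),"scene",proj(g,X).round(0),np.linalg.norm(X[:2]).round(3))
C=np.array([world(f,p,.021)[:2] for p in [(257.7,174.8),(295.5,170),(332.7,165.5),(369.9,161.3)]])
print(C.round(4), np.linalg.norm(np.diff(C,axis=0),axis=1))
d=np.linalg.svd(C-C.mean(0))[2][0]; d*=np.sign(d@(C[3]-C[0]))
print("dir",d,"fit",(C.mean(0)+np.outer([-.1275,-.0425,.0425,.1275],d)).round(4))
R=Ro.from_quat(robot.state()["eef_rot"]).as_matrix(); print(R.round(3))
y=R[:2,1]; n=np.array([-d[1],d[0]]); n*=np.sign(n@y)
print("world yaw turn to perp deg",np.degrees(np.arctan2(y[0]*n[1]-y[1]*n[0],y@n)))
i=cv2.resize(g["img"][130:260,160:500],None,fx=2.35,fy=2.35,interpolation=cv2.INTER_CUBIC)
cv2.imwrite("pics/sc.png",i[:,:,::-1])
E
```

```text
yellow [0.4251 0.2837 0.1   ] scene [469. 165.] 0.511
green [0.4209 0.0646 0.12  ] scene [366. 138.] 0.426
red [ 0.4453 -0.0975  0.06  ] scene [296. 154.] 0.456
blue [ 0.4584 -0.2459  0.08  ] scene [239. 139.] 0.52
[[ 0.6195  0.116 ]
 [ 0.6319  0.0318]
 [ 0.6437 -0.0513]
 [ 0.655  -0.1349]] [0.08512173 0.08390227 0.08439   ]
dir [ 0.14040041 -0.99009481] fit [[ 0.6196  0.1166]
 [ 0.6316  0.0325]
 [ 0.6435 -0.0517]
 [ 0.6554 -0.1358]]
[[-0.901  0.435 -0.001]
 [ 0.435  0.901 -0.001]
 [ 0.    -0.001 -1.   ]]
world yaw turn to perp deg -56.15722177401139
```

View pics/sc.png

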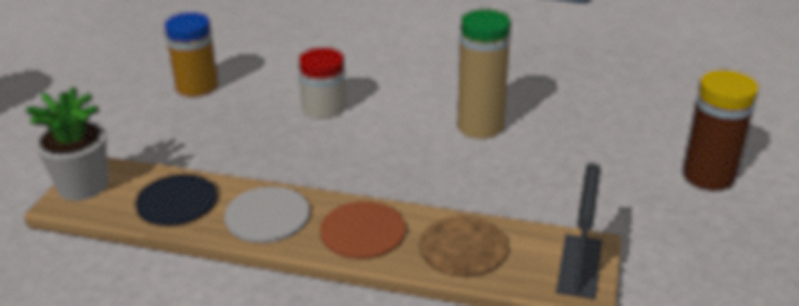

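All four lids reproject to within about 1 px in the scene view. I'll keep one yaw, closing across the row, for every grasp and start with green.

```bash
python3 -c "
from h import *
print(go(.4209,.0646,.2))"
```

```text
[-14.04176327 -12.33946254   1.24193393]
```

```bash
python3 -m jog '{"steps":[[[-2.8,-2.4,0.3,0,0,1.3,1],[-5.6,-4.8,0.6,0,0,2.6,1],[-8.4,-7.2,0.9,0,0,3.9,1],[-11.2,-9.6,1.1,0,0,5.2,1],[-14,-12.3,1.2,0,0,7,1]]]}' 40; python3 -c "
from h import *
print(go(.4209,.0646,.2)); R=Ro.from_quat(robot.state()['eef_rot']).as_matrix(); print(R.round(4), robot.state()['qpos'])"
```

```text
time_s: 0.82
eef_pos: [0.3629, 0.2073, 0.2088]
eef_rot: [0.632, 0.775, 0.0, 0.0]
wrist_force: [1.4, 0.7, -1.0]
width: 0.0857
grip_force: 0.0
[-6.05850562  1.12707648  0.35216996]
[[-2.004e-01  9.797e-01  6.000e-04]
 [ 9.797e-01  2.004e-01  1.000e-04]
 [-0.000e+00  6.000e-04 -1.000e+00]] [ 2.50818692e-01  3.43254512e-02  1.86084987e+00 -7.60115734e-05
  1.24586553e+00  4.90445025e-02]
```

```bash
cat > w.py <<'E'
import sys
from h import *
s=robot.state(); R=Ro.from_quat(s["eef_rot"]).as_matrix()
print("yaw units needed",((np.degrees(np.arctan2(R[1,1],R[0,1]))-8.07)/8).round(2),"go",go(*map(float,sys.argv[1:4]),s).round(2))
E
python3 -m jog '{"steps":[[[-2.3,0.4,0.1,0,0,0.2,1],[-4.2,0.8,0.2,0,0,0.4,1],[-6,1.1,0.3,0,0,0.4,1],[-6,1.1,0.3,0,0,0.4,1]]]}'; python3 w.py .4209 .0646 .072
```

```text
time_s: 1.32
eef_pos: [0.4213, 0.0654, 0.2011]
eef_rot: [0.653, 0.757, -0.0, 0.0]
wrist_force: [-0.1, -0.4, 0.7]
width: 0.0857
grip_force: 0.0
yaw units needed 0.04 go [-0.03 -0.02  5.17]
```

```bash
python3 -m jog '{"steps":[[[0,0,1.5,0,0,0,1],[0,0,3,0,0,0,1],[0,0,4.5,0,0,0,1],[0,0,5.1,0,0,0,1],[0,0,5.1,0,0,0,1]]]}'; python3 -m jog '{"steps":[[[0,0,0,0,0,0,-1],[0,0,0,0,0,0,-1],[0,0,0,0,0,0,-1],[0,0,0,0,0,0,-1],[0,0,0,0,0,0,-1]]]}' 40; python3 w.py .6196 .1166 .1
```

```text
time_s: 1.95
eef_pos: [0.4188, 0.069, 0.0729]
eef_rot: [0.651, 0.759, -0.001, -0.001]
wrist_force: [1.2, 0.0, 0.7]
width: 0.0854
grip_force: 0.0
time_s: 2.58
eef_pos: [0.421, 0.0681, 0.0749]
eef_rot: [0.652, 0.759, 0.001, 0.001]
wrist_force: [-0.7, 1.5, 7.0]
width: 0.0472
grip_force: 40.7
yaw units needed 0.08 go [ 0.72  8.15 -0.99]
```

```bash
python3 -m jog '{"steps":[[[0,0,-0.5,0,0,0,-1],[0,0,-1.5,0,0,0,-1],[0,0,-2.5,0,0,0,-1],[0,0,-2.5,0,0,0,-1]]]}' 50; python3 w.py .6196 .1166 .135; python3 -c "
from h import *
for n in ('wrist','top'): cv2.imwrite('pics/%s1.png'%n,robot.grab_frame(n)['img'][:,:,::-1])"; python3 w.py .6196 .1166 .135
```

```text
time_s: 3.08
eef_pos: [0.4219, 0.0679, 0.1384]
eef_rot: [0.652, 0.759, 0.001, 0.002]
wrist_force: [0.1, 0.2, -2.4]
width: 0.0476
grip_force: 52.0
yaw units needed 0.08 go [0.73 8.11 0.17]
yaw units needed 0.08 go [0.72 8.18 0.05]
```

View pics/wrist1.png

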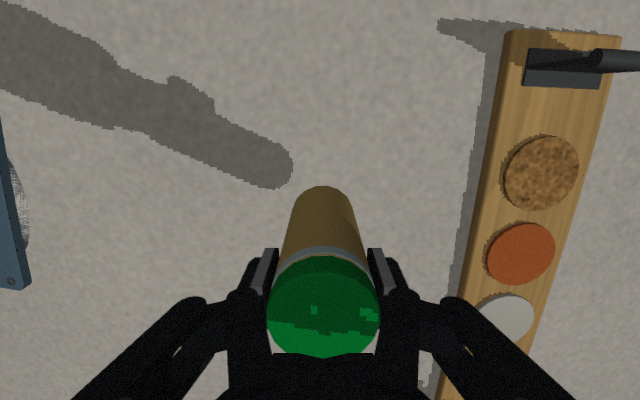

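The wrist view shows the jar held, with the lid at about (323,305) and the far bottom edge at (322,186). Next I'll estimate how far off-centre it sits between the pads by comparing predicted outlines.

```bash
python3 - <<'E'
from h import *
f=robot.grab_frame("wrist"); s=robot.state(); R=Ro.from_quat(s["eef_rot"]); p=s["eef_pos"]; print(p.round(4))
t=np.linspace(0,2*np.pi,73)
im=f["img"][:,:,::-1].copy()
for dx,c in ((-.0035,(0,0,255)),(0,(255,255,255)),(.0035,(255,0,0))):
  for h in (.0455-.0,.0455-.12):
    P=[proj(f,p+R.apply([dx+.024*np.cos(a),.024*np.sin(a),-h])) for a in t]
    cv2.polylines(im,[np.round(P).astype(int)],True,c)
  print(dx,np.min(P,0).round(1))
cv2.imwrite("pics/ov.png",cv2.resize(im[160:400,220:420],(500,600)))
E
```

```text
[0.4196 0.0681 0.1357]
-0.0035 [291.  187.6]
0 [290.8 183.2]
0.0035 [290.7 178.8]
```

View pics/ov.png

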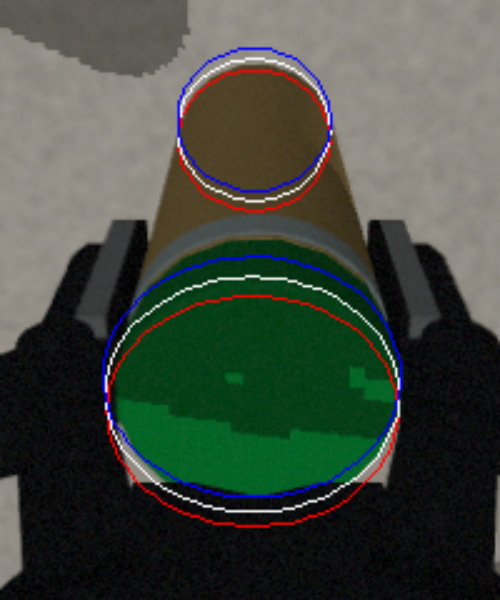

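The far bottom edge sits between the red and white outlines, so the jar is about 2.5 mm along tool −x. I'll correct for that when placing it.

```bash
cat > w.py <<'E'
import sys
from h import *
P=[];Q=[]
for k in range(3): s=robot.state(); P.append(s["eef_pos"]); Q.append(s["eef_rot"]); k<2 and robot.grab_frame("wrist")
s=dict(eef_pos=np.mean(P,0),eef_rot=Ro.from_quat(Q).mean().as_quat()); R=Ro.from_quat(s["eef_rot"]).as_matrix()
print("spread",np.ptp(P,0).round(4),"pos",s["eef_pos"].round(4),"tilt",R[2,:2].round(4))
print("yaw units needed",((np.degrees(np.arctan2(R[1,1],R[0,1]))-8.07)/8).round(2),"go",go(*map(float,sys.argv[1:4]),s).round(2))
E
python3 -m jog '{"steps":[[[0.2,1.6,-0.4,0,0,0,-1],[0.3,3.2,-0.5,0,0,0,-1],[0.5,4.8,-0.6,0,0,0,-1],[0.7,6.4,-0.6,0,0,0,-1],[0.8,8.1,-0.6,0,0,0,-1]]]}'; python3 -m jog '{"steps":[[[0,0,0,0,0,0,-1],[0,0,0,0,0,0,-1]]]}'; python3 w.py .619 .119 .095
```

```text
time_s: 3.85
eef_pos: [0.6177, 0.1188, 0.1493]
eef_rot: [0.651, 0.759, -0.001, -0.001]
wrist_force: [-0.3, 1.1, -2.2]
width: 0.0469
grip_force: 52.2
time_s: 4.1
eef_pos: [0.6159, 0.1183, 0.1494]
eef_rot: [0.651, 0.759, -0.001, -0.002]
wrist_force: [-0.4, 1.2, -2.4]
width: 0.0469
grip_force: 52.6
spread [0.0001 0.0001 0.0011] pos [0.6159 0.1182 0.15  ] tilt [ 0.0004 -0.0033]
yaw units needed 0.08 go [0.01 0.14 2.2 ]
```

```bash
python3 -m jog '{"steps":[[[0,0.14,0.6,0,0,0,-1],[0,0.14,1.2,0,0,0,-1],[0,0.14,1.7,0,0,0,-1],[0,0.14,1.9,0,0,0,-1],[0,0.14,2.0,0,0,0,-1]]]}';python3 -m jog '{"steps":[[[0,0,0,0,0,0,-1],[0,0,0,0,0,0,-1]]]}'; python3 w.py .619 .119 .095
```

```text
time_s: 4.82
eef_pos: [0.6209, 0.1189, 0.1009]
eef_rot: [0.652, 0.759, -0.0, -0.0]
wrist_force: [-0.0, -0.3, -2.1]
width: 0.0469
grip_force: 52.7
time_s: 5.08
eef_pos: [0.6213, 0.1189, 0.1019]
eef_rot: [0.652, 0.759, 0.0, 0.0]
wrist_force: [0.1, -0.2, -2.3]
width: 0.047
grip_force: 52.7
spread [0.0001 0.     0.0001] pos [0.6213 0.1189 0.1019] tilt [-0.0001  0.001 ]
yaw units needed 0.08 go [ 0.02 -0.09  0.27]
```

```bash
python3 -m jog '{"steps":[[[0,-0.05,0.1,0,0,0,-1],[0,-0.05,0.15,0,0,0,-1],[0,-0.05,0.2,0,0,0,-1]]]}'|grep -E "force|pos"; python3 -m jog '{"steps":[[[0,0,0.04,0,0,0,-1],[0,0,0.04,0,0,0,-1]]]}'|grep -E "force|pos"
```

```text
eef_pos: [0.6196, 0.1187, 0.0962]
wrist_force: [0.2, -0.5, -2.1]
grip_force: 52.7
eef_pos: [0.6197, 0.1187, 0.0961]
wrist_force: [-2.8, 0.0, 4.9]
grip_force: 53.2
```

```bash
python3 -m jog '{"steps":[[[0,0,0,0,0,0,0.3],[0,0,0,0,0,0,0.6],[0,0,0,0,0,0,1],[0,0,0,0,0,0,1],[0,0,0,0,0,0,1]]]}'; python3 -m jog '{"steps":[[[0,0,-1,0,0,0,1],[0,0,-2.5,0,0,0,1],[0,0,-4.4,0,0,0,1],[0,0,-4.4,0,0,0,1]]]}'; python3 w.py .4251 .2837 .2
```

```text
time_s: 6.42
eef_pos: [0.6197, 0.1187, 0.0953]
eef_rot: [0.652, 0.759, -0.0, -0.0]
wrist_force: [0.4, 0.5, 0.5]
width: 0.0853
grip_force: 0.0
time_s: 6.92
eef_pos: [0.6224, 0.1188, 0.2104]
eef_rot: [0.651, 0.759, 0.003, 0.004]
wrist_force: [0.1, 1.0, -0.8]
width: 0.0851
grip_force: 0.0
spread [0.0026 0.0001 0.0047] pos [0.621  0.1188 0.2079] tilt [-0.0007  0.005 ]
yaw units needed 0.08 go [ 7.71 -6.75  0.28]
```

```bash
python3 -m jog '{"steps":[[[1.5,-1.3,0,0,0,0.08,1],[3.1,-2.7,0.1,0,0,0.08,1],[4.7,-4.1,0.1,0,0,0.08,1],[6.3,-5.5,0.2,0,0,0.08,1],[7.7,-6.75,0.2,0,0,0.08,1]]]}'; python3 -m jog '{"steps":[[[0,0,0,0,0,0,1],[0,0,0,0,0,0,1]]]}'; python3 w.py .4251 .2837 .056; python3 -c "
from h import *
cv2.imwrite('pics/top2.png',cv2.resize(robot.grab_frame('top')['img'][100:300,140:460,::-1],(800,500)))"
```

```text
time_s: 7.65
eef_pos: [0.421, 0.2841, 0.1984]
eef_rot: [0.656, 0.755, -0.002, -0.001]
wrist_force: [1.0, 0.1, 0.1]
width: 0.0855
grip_force: 0.0
time_s: 7.9
eef_pos: [0.4237, 0.2832, 0.1994]
eef_rot: [0.656, 0.755, -0.001, -0.0]
wrist_force: [-0.2, -0.3, 1.1]
width: 0.0852
grip_force: 0.0
spread [0.0009 0.0004 0.0003] pos [0.4242 0.283  0.1996] tilt [-0.0007 -0.001 ]
yaw units needed -0.0 go [0.03 0.05 5.74]
```

View pics/top2.png

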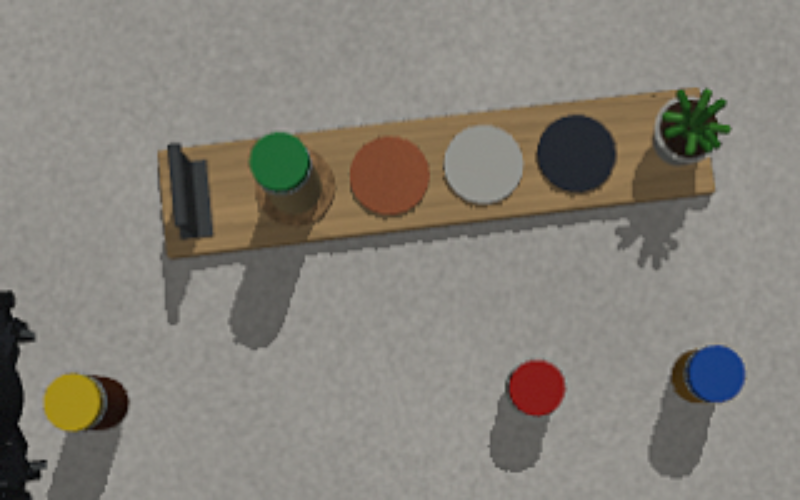

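Green stands on the cork coaster, with its lid at (280,162) in the crop, or about (251.7,164.5) in the full picture. The gripper isn't over the yellow jar in this crop: it shows at the far left.

```bash
python3 -c "
from h import *
f=robot.grab_frame('top'); print(world(f,(251.7,164.5),.141), 'want .6196 .1166')
print('tcp px',proj(f,robot.state()['eef_pos']),'yellow px',proj(f,(.4251,.2837,.1)))
cv2.imwrite('pics/top3.png',cv2.resize(f['img'][180:340,90:250,::-1],(600,600)))"
```

```text
[0.61755993 0.11453815 0.141     ] want .6196 .1166
tcp px [152.93782187 260.03636092] yellow px [168.47607768 260.29889275]
```

View pics/top3.png

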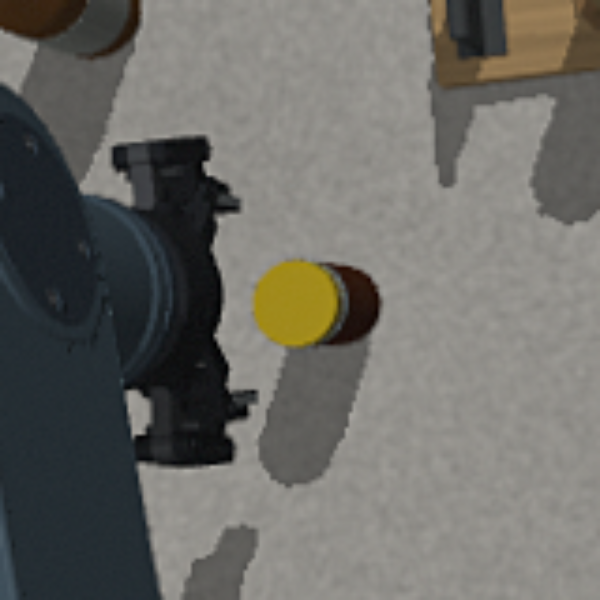

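Only parallax: the finger centre at about (150,260) matches the predicted TCP pixel. Green is within 3 mm of its coaster's centre. I'll descend on yellow.

```bash
python3 -m jog '{"steps":[[[0,0,1.5,0,0,0,1],[0,0,3,0,0,0,1],[0,0,4.5,0,0,0,1],[0,0,5.7,0,0,0,1],[0,0,5.7,0,0,0,1]]]}'; python3 -m jog '{"steps":[[[0,0,0,0,0,0,-1],[0,0,0,0,0,0,-1],[0,0,0,0,0,0,-1],[0,0,0,0,0,0,-1],[0,0,0,0,0,0,-1]]]}' 50; python3 w.py .4251 .2837 .056
```

```text
time_s: 8.72
eef_pos: [0.4226, 0.2821, 0.0557]
eef_rot: [0.656, 0.754, -0.002, -0.001]
wrist_force: [-0.4, -0.2, 0.3]
width: 0.0853
grip_force: 0.0
time_s: 9.35
eef_pos: [0.4251, 0.2839, 0.0595]
eef_rot: [0.656, 0.755, 0.001, 0.001]
wrist_force: [0.1, -0.1, 6.7]
width: 0.0473
grip_force: 51.0
spread [0. 0. 0.] pos [0.4251 0.2839 0.0595] tilt [0.0006 0.0035]
yaw units needed -0.0 go [-0.01 -0.    0.14]
```

```bash
python3 -m jog '{"steps":[[[0,0,-0.5,0,0,0,-1],[0,0,-1.5,0,0,0,-1],[0,0,-2.8,0,0,0,-1],[0,0,-3.7,0,0,0,-1],[0,0,-3.7,0,0,0,-1]]]}'; python3 w.py .48 .0325 .145
```

```text
time_s: 10.07
eef_pos: [0.4249, 0.2841, 0.1525]
eef_rot: [0.656, 0.755, 0.002, 0.001]
wrist_force: [0.3, -0.0, -1.8]
width: 0.047
grip_force: 52.0
spread [0.0016 0.0007 0.0025] pos [0.424  0.2837 0.1512] tilt [0.0005 0.0018]
yaw units needed -0.0 go [-10.26   0.81   0.24]
```

```bash
python3 -m jog '{"steps":[[[-2,0.1,0,0,0,0,-1],[-4,0.3,0.1,0,0,0,-1],[-6.1,0.5,0.1,0,0,0,-1],[-8.2,0.7,0.2,0,0,0,-1],[-10.3,0.8,0.2,0,0,0,-1]]]}'|grep pos; python3 -m jog '{"steps":[[[0,0,0,0,0,0,-1],[0,0,0,0,0,0,-1]]]}'|grep pos; python3 w.py .6316 .0325 .11
```

```text
eef_pos: [0.4788, 0.0299, 0.1438]
eef_pos: [0.4786, 0.0316, 0.1442]
spread [0.0002 0.0009 0.0005] pos [0.4787 0.0321 0.1444] tilt [ 0.0012 -0.0022]
yaw units needed -0.0 go [-0.84  6.06  1.36]
```

```bash
python3 -m jog '{"steps":[[[-0.2,1.5,0,0,0,0,-1],[-0.4,3,0,0,0,0,-1],[-0.6,4.6,0,0,0,0,-1],[-0.84,6.06,0.6,0,0,0,-1],[-0.84,6.06,1.3,0,0,0,-1]]]}'|grep pos; python3 -m jog '{"steps":[[[0,0,0,0,0,0,-1],[0,0,0,0,0,0,-1]]]}'|grep pos; python3 w.py .6316 .0325 .085
```

```text
eef_pos: [0.6348, 0.0334, 0.112]
eef_pos: [0.6316, 0.0326, 0.113]
spread [0.0008 0.0005 0.0009] pos [0.632  0.0323 0.1135] tilt [-0.      0.0002]
yaw units needed 0.0 go [ 0.01 -0.02  1.14]
```

```bash
python3 -m jog '{"steps":[[[0,0,0.4,0,0,0,-1],[0,0,0.8,0,0,0,-1],[0,0,1.1,0,0,0,-1],[0,0,1.14,0,0,0,-1],[0,0,1.17,0,0,0,-1]]]}'|grep -E "force|pos"; python3 -m jog '{"steps":[[[0,0,0.03,0,0,0,-1],[0,0,0.06,0,0,0,-1],[0,0,0.09,0,0,0,-1]]]}'|grep -E "force|pos"
```

```text
eef_pos: [0.6327, 0.0317, 0.0835]
wrist_force: [0.3, 0.2, -2.4]
grip_force: 52.7
eef_pos: [0.6327, 0.0318, 0.0815]
wrist_force: [-0.6, -0.8, -2.8]
grip_force: 52.7
```

```bash
python3 -m jog '{"steps":[[[0,0,0.03,0,0,0,-1],[0,0,0.06,0,0,0,-1]]]}'|grep -E "force|pos";  python3 -m jog '{"steps":[[[0,0,0.03,0,0,0,-1],[0,0,0.05,0,0,0,-1]]]}'|grep -E "force|pos"
```

```text
eef_pos: [0.6327, 0.0317, 0.0805]
wrist_force: [-2.3, 0.9, 5.2]
grip_force: 53.3
eef_pos: [0.6328, 0.0317, 0.0805]
wrist_force: [-4.8, -0.5, 12.4]
grip_force: 53.8
```

Yellow is seated. I'll release, lift and go to red.

```bash
python3 -m jog '{"steps":[[[0,0,-0.03,0,0,0,0.3],[0,0,-0.03,0,0,0,0.6],[0,0,-0.03,0,0,0,1],[0,0,-0.03,0,0,0,1],[0,0,-0.03,0,0,0,1]]]}'|grep -E "force|width"; python3 -m jog '{"steps":[[[0,0,-1,0,0,0,1],[0,0,-2.5,0,0,0,1],[0,0,-4.4,0,0,0,1],[0,0,-4.4,0,0,0,1]]]}'|grep pos; python3 w.py .4584 -.2459 .15
```

```text
wrist_force: [0.1, 0.0, 0.1]
width: 0.0853
grip_force: 0.0
eef_pos: [0.6353, 0.0315, 0.1943]
spread [0.0026 0.0003 0.0046] pos [0.634  0.0316 0.1919] tilt [-0.0013  0.0048]
yaw units needed -0.0 go [-10.01  -8.52   1.65]
```

Blue comes next; it doesn't matter which of the two goes first.

```bash
python3 -m jog '{"steps":[[[-1.6,-1.4,0,0,0,0,1],[-3.3,-2.8,0.3,0,0,0,1],[-5,-4.2,0.6,0,0,0,1],[-6.7,-5.6,1,0,0,0,1],[-8.4,-7.1,1.5,0,0,0,1]]]}'|grep pos; python3 -m jog '{"steps":[[[-1.6,-1.4,0,0,0,0,1],[-1.6,-1.4,0,0,0,0,1],[-1.6,-1.4,0,0,0,0,1]]]}'|grep pos; python3 w.py .4584 -.2459 .036
```

```text
eef_pos: [0.4845, -0.2018, 0.1501]
eef_pos: [0.4566, -0.2449, 0.1507]
spread [0.0008 0.0007 0.0005] pos [ 0.4571 -0.2446  0.151 ] tilt [ 0.0017 -0.0009]
yaw units needed -0.0 go [-0.07  0.05  4.6 ]
```

```bash
python3 -m jog '{"steps":[[[-0.05,0,1.3,0,0,0,1],[-0.05,0,2.6,0,0,0,1],[-0.05,0,3.9,0,0,0,1],[-0.05,0,4.55,0,0,0,1],[-0.05,0,4.55,0,0,0,1]]]}'; python3 -m jog '{"steps":[[[0,0,0,0,0,0,-1],[0,0,0,0,0,0,-1],[0,0,0,0,0,0,-1],[0,0,0,0,0,0,-1],[0,0,0,0,0,0,-1]]]}' 50; python3 w.py .4584 -.2459 .036
```

```text
time_s: 16.58
eef_pos: [0.4571, -0.2447, 0.0367]
eef_rot: [0.655, 0.756, 0.0, -0.002]
wrist_force: [0.7, -0.7, -0.2]
width: 0.0853
grip_force: 0.0
time_s: 17.2
eef_pos: [0.4582, -0.2471, 0.0393]
eef_rot: [0.656, 0.755, 0.0, 0.001]
wrist_force: [1.0, 2.9, 6.4]
width: 0.0469
grip_force: 50.9
spread [0. 0. 0.] pos [ 0.4583 -0.2471  0.0393] tilt [-0.0014  0.0021]
yaw units needed -0.01 go [0.05 0.01 0.13]
```

```bash
python3 -m jog '{"steps":[[[0,0,-0.5,0,0,0,-1],[0,0,-1.5,0,0,0,-1],[0,0,-2.5,0,0,0,-1],[0,0,-3.3,0,0,0,-1],[0,0,-3.3,0,0,0,-1]]]}'|grep -E 'pos|grip'; python3 w.py .6435 -.0517 .12
```

```text
eef_pos: [0.4581, -0.2476, 0.1225]
grip_force: 51.8
spread [0.0012 0.001  0.0021] pos [ 0.4575 -0.2471  0.1213] tilt [-0.0013  0.001 ]
yaw units needed -0.0 go [6.7  8.46 0.05]
```

```bash
python3 -m jog '{"steps":[[[1.3,1.7,0,0,0,0,-1],[2.6,3.4,0,0,0,0,-1],[4,5.1,0,0,0,0,-1],[5.3,6.8,0,0,0,0,-1],[6.67,8.46,0,0,0,0,-1]]]}'|grep pos; python3 -m jog '{"steps":[[[0,0,0,0,0,0,-1],[0,0,0.4,0,0,0,-1],[0,0,1,0,0,0,-1],[0,0,1,0,0,0,-1]]]}'|grep pos; python3 w.py .6435 -.0522 .065
```

```text
eef_pos: [0.6437, -0.0506, 0.1188]
eef_pos: [0.6412, -0.0528, 0.0931]
spread [0.0016 0.0001 0.002 ] pos [ 0.642  -0.0528  0.0941] tilt [ 0.0011 -0.0028]
yaw units needed -0.01 go [0.02 0.07 1.16]
```

```bash
python3 -m jog '{"steps":[[[0,0,0.4,0,0,0,-1],[0,0,0.8,0,0,0,-1],[0,0,1.1,0,0,0,-1],[0,0,1.16,0,0,0,-1],[0,0,1.2,0,0,0,-1]]]}'|grep -E "force|pos"; python3 -m jog '{"steps":[[[0,0,0.04,0,0,0,-1],[0,0,0.08,0,0,0,-1]]]}'|grep -E "force|pos";python3 -m jog '{"steps":[[[0,0,0.03,0,0,0,-1],[0,0,0.06,0,0,0,-1]]]}'|grep -E "force|pos"
```

```text
eef_pos: [0.6436, -0.052, 0.0656]
wrist_force: [0.3, -0.2, -1.6]
grip_force: 52.4
eef_pos: [0.6437, -0.0521, 0.0638]
wrist_force: [0.5, -0.6, -2.1]
grip_force: 52.4
eef_pos: [0.6435, -0.0521, 0.0621]
wrist_force: [-0.7, 0.1, -2.2]
grip_force: 52.4
```

```bash
python3 -m jog '{"steps":[[[0,0,0.03,0,0,0,-1],[0,0,0.05,0,0,0,-1]]]}'|grep -E "force|pos"; python3 -m jog '{"steps":[[[0,0,0.03,0,0,0,-1],[0,0,0.03,0,0,0,-1]]]}'|grep -E "force|pos"
```

```text
eef_pos: [0.6434, -0.052, 0.0608]
wrist_force: [-0.1, -0.4, -1.8]
grip_force: 52.4
eef_pos: [0.6435, -0.0521, 0.0604]
wrist_force: [-2.5, -0.4, 1.5]
grip_force: 52.6
```

```bash
python3 -m jog '{"steps":[[[0,0,0.03,0,0,0,-1],[0,0,0.03,0,0,0,-1]]]}'|grep -E "force|pos"; python3 -m jog '{"steps":[[[0,0,0,0,0,0,0.3],[0,0,0,0,0,0,0.6],[0,0,0,0,0,0,1],[0,0,0,0,0,0,1],[0,0,0,0,0,0,1]]]}'|grep -E "force|width"; python3 -m jog '{"steps":[[[0,0,-1,0,0,0,1],[0,0,-2.5,0,0,0,1],[0,0,-4,0,0,0,1],[0,0,-4,0,0,0,1]]]}'|grep pos; python3 w.py .4453 -.0975 .13
```

```text
eef_pos: [0.6435, -0.052, 0.0603]
wrist_force: [-2.1, 0.6, 5.4]
grip_force: 53.1
wrist_force: [-0.3, -0.2, -0.0]
width: 0.0852
grip_force: 0.0
eef_pos: [0.6457, -0.0526, 0.1633]
spread [0.0023 0.0006 0.004 ] pos [ 0.6445 -0.0523  0.1612] tilt [-0.0015  0.0035]
yaw units needed -0.0 go [-0.67 -8.15  1.22]
```

```bash
python3 -m jog '{"steps":[[[-0.1,-1.6,0,0,0,0,1],[-0.3,-3.2,0,0,0,0,1],[-0.4,-4.9,0.4,0,0,0,1],[-0.5,-6.5,0.8,0,0,0,1],[-0.67,-8.15,1.2,0,0,0,1]]]}'|grep pos; python3 -m jog '{"steps":[[[0,0,0,0,0,0,1],[0,0,0,0,0,0,1]]]}'|grep pos; python3 w.py .4453 -.0975 .02
```

```text
eef_pos: [0.4416, -0.0967, 0.1275]
eef_pos: [0.4443, -0.0972, 0.1289]
spread [0.0008 0.0001 0.0004] pos [ 0.4448 -0.0973  0.1292] tilt [0.     0.0003]
yaw units needed -0.0 go [-0.01  0.02  4.37]
```

```bash
python3 -m jog '{"steps":[[[0,0,1.3,0,0,0,1],[0,0,2.6,0,0,0,1],[0,0,3.7,0,0,0,1],[0,0,4.3,0,0,0,1],[0,0,4.3,0,0,0,1]]]}'; python3 -m jog '{"steps":[[[0,0,0,0,0,0,-1],[0,0,0,0,0,0,-1],[0,0,0,0,0,0,-1],[0,0,0,0,0,0,-1],[0,0,0,0,0,0,-1]]]}' 50; python3 -m jog '{"steps":[[[0,0,-0.5,0,0,0,-1],[0,0,-1.5,0,0,0,-1],[0,0,-2.5,0,0,0,-1],[0,0,-3.5,0,0,0,-1],[0,0,-3.5,0,0,0,-1]]]}'|grep -E 'pos|grip'; python3 w.py .6554 -.1358 .105
```

```text
time_s: 23.95
eef_pos: [0.4441, -0.0967, 0.0208]
eef_rot: [0.656, 0.755, -0.0, -0.001]
wrist_force: [0.4, -0.7, -0.3]
width: 0.0852
grip_force: 0.0
time_s: 24.58
eef_pos: [0.445, -0.0975, 0.0229]
eef_rot: [0.656, 0.755, 0.0, 0.001]
wrist_force: [-0.5, 0.9, 6.0]
width: 0.0467
grip_force: 51.2
eef_pos: [0.4453, -0.0978, 0.1113]
grip_force: 51.9
spread [0.0016 0.0008 0.0022] pos [ 0.4444 -0.0974  0.1102] tilt [-0.0013  0.0018]
yaw units needed -0.0 go [-2.7   8.14  0.22]
```

```bash
python3 -m jog '{"steps":[[[-0.6,1.6,0,0,0,0,-1],[-1.1,3.2,0,0,0,0,-1],[-1.7,4.9,0,0,0,0,-1],[-2.2,6.5,0,0,0,0,-1],[-2.7,8.14,0.1,0,0,0,-1]]]}'|grep pos; python3 -m jog '{"steps":[[[0,0,0,0,0,0,-1],[0,0,0.5,0,0,0,-1],[0,0,1.1,0,0,0,-1],[0,0,1.1,0,0,0,-1]]]}'|grep pos; python3 w.py .6554 -.1358 .047
```

```text
eef_pos: [0.6553, -0.1354, 0.1046]
eef_pos: [0.6526, -0.1348, 0.077]
spread [0.0018 0.0006 0.0022] pos [ 0.6535 -0.1351  0.0781] tilt [ 0.0013 -0.0025]
yaw units needed -0.0 go [-0.04  0.07  1.24]
```

```bash
python3 -m jog '{"steps":[[[0,0,0.4,0,0,0,-1],[0,0,0.8,0,0,0,-1],[0,0,1.1,0,0,0,-1],[0,0,1.18,0,0,0,-1],[0,0,1.24,0,0,0,-1]]]}'|grep -E "force|pos"; python3 -m jog '{"steps":[[[0,0,0.04,0,0,0,-1],[0,0,0.08,0,0,0,-1],[0,0,0.1,0,0,0,-1]]]}'|grep -E "force|pos";python3 -m jog '{"steps":[[[0,0,0.03,0,0,0,-1],[0,0,0.04,0,0,0,-1]]]}'|grep -E "force|pos"
```

```text
eef_pos: [0.6551, -0.1356, 0.0482]
wrist_force: [0.0, -0.6, -1.8]
grip_force: 52.4
eef_pos: [0.6551, -0.1355, 0.046]
wrist_force: [0.0, 0.5, -2.8]
grip_force: 52.4
eef_pos: [0.655, -0.1355, 0.0448]
wrist_force: [0.2, 0.4, -2.3]
grip_force: 52.4
```

```bash
python3 -m jog '{"steps":[[[0,0,0.03,0,0,0,-1],[0,0,0.04,0,0,0,-1]]]}'|grep -E "force|pos"; python3 -m jog '{"steps":[[[0,0,0.03,0,0,0,-1],[0,0,0.03,0,0,0,-1]]]}'|grep -E "force|pos"
```

```text
eef_pos: [0.655, -0.1355, 0.044]
wrist_force: [-0.8, 0.4, -0.7]
grip_force: 52.5
eef_pos: [0.655, -0.1355, 0.0439]
wrist_force: [-3.4, 2.2, 5.6]
grip_force: 53.1
```

Red is seated. I'll release, lift, back off over the open table and look.

```bash
python3 -m jog '{"steps":[[[0,0,0,0,0,0,0.3],[0,0,0,0,0,0,0.6],[0,0,0,0,0,0,1],[0,0,0,0,0,0,1],[0,0,0,0,0,0,1]]]}'|grep -E "force|width"; python3 -m jog '{"steps":[[[0,0,-1,0,0,0,1],[0,0,-2.5,0,0,0,1],[0,0,-5,0,0,0,1],[0,0,-6,0,0,0,1]]]}'|grep pos; python3 -m jog '{"steps":[[[0,-2,0,0,0,0,1],[0,-4,0,0,0,0,1],[0,-6,0,0,0,0,1],[0,-8,0,0,0,0,1],[0,-8,0,0,0,0,1]]]}'; python3 - <<'E'
from h import *
f=robot.grab_frame("top");g=robot.grab_frame("scene")
im=f["img"][:,:,::-1].copy()
T=[(.6196,.1166,.141),(.6316,.0325,.121),(.6435,-.0517,.101),(.6554,-.1358,.081)]
a=cv2.resize(im[120:200,200:440],(800,267),interpolation=cv2.INTER_CUBIC)
for X in T:
    u=(proj(f,X)+.5-(200,120))*800/240; cv2.drawMarker(a,tuple(np.round(u).astype(int)),(255,255,255),0,12)
b=cv2.resize(g["img"][130:270,160:500,::-1],(800,330))
cv2.imwrite("pics/fin.png",np.vstack([a,b]))
E
```

```text
wrist_force: [0.3, 0.2, 0.6]
width: 0.0854
grip_force: 0.0
eef_pos: [0.6567, -0.1361, 0.1978]
time_s: 30.02
eef_pos: [0.454, -0.1632, 0.1932]
eef_rot: [0.657, 0.754, -0.0, -0.001]
wrist_force: [0.2, -0.1, 0.3]
width: 0.0854
grip_force: 0.0
```

View pics/fin.png

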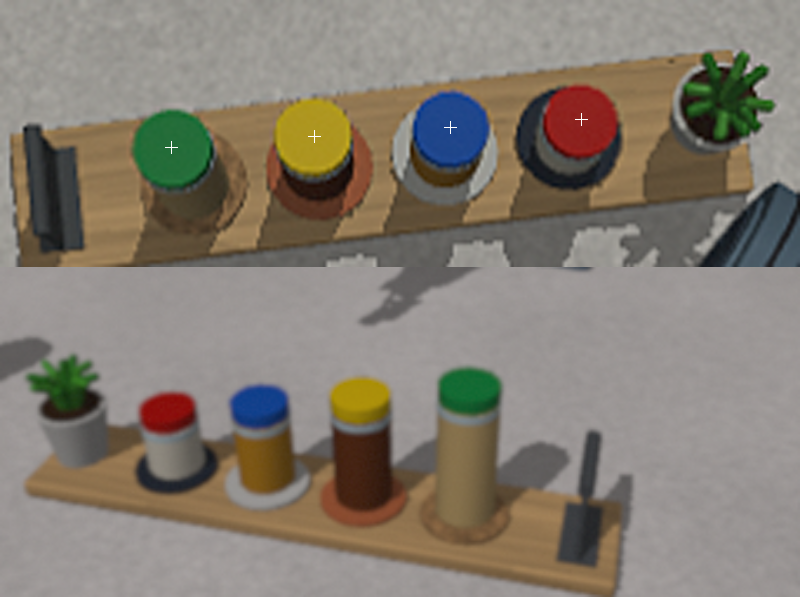

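All four jars stand upright. Their lids, at (173,150), (314,136), (451,128) and (580,121) in the crop, are within about 1 camera pixel of the target marks, and the plant hasn't moved. I'll hand it in.

```bash
python3 -c "
from workcell import robot
print(robot.finish_job())"
```

```text
the job is handed in; nothing more can be done
None
```

The job is handed in at about 30 s: the jars stand upright in order of height, green next to the bookend, then yellow, blue and red next to the plant, each within about 3 mm of its coaster's centre, with the plant undisturbed.

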